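# Run-out check of a sprocket on the parts-store bench

## Robot

A 6-joint arm with a two-finger parallel gripper is mounted at the origin on the work surface. World frame = base frame: x ahead of the robot, y to its left, z up, the work surface at z = 0. Lengths are in mm, angles in rad, forces in N, time in s.
With the tool pointing down it reaches from about 325 to 900 mm from the base axis. Payload 6.1 kg.
Tool frame: the origin (TCP) lies between the finger pads; the fingertips stand 14 mm ahead of it and the grasp point (between the pads) lies 5 mm behind it; z points along the fingers, y is the line along which they close (so a half turn about z gives the same grasp; the last joint's range is limited). The gripper opens to 85 mm and grips with 20 to 120 N. Pads are 22 mm wide; open, the fingers measure 114 mm over their backs; the gripper's body (76 mm by 85 mm) begins 54 mm behind the grasp point. The pads swing forward as they close: fully open they stand 13 mm farther back than shut.
Start: joints at [-1.341, 0.22, 1.526, -0, 1.395, -0.126], TCP at [217.705, -585.85, 245.3] pointing down, gripper open.
Joint ranges: [-2.98, 2.98], [-0.91, 2.08], [0.09, 2.57], [-1.24, 4.39], [0.2, 2.65], [-2.68, 2.68]. Speed limits (rad/s): [2.57, 2.57, 3.01, 3.14, 3.14, 3.14].

## Interface

Orientations are given as a unit quaternion [w, x, y, z].
In Python, from station import manip, viewer gives the robot as it stands.
- The arm moves only by the tool arm_command, never from a script. Its argument "steps" is a list of rows, each a list of 2 entries, a list of its own where there are three numbers: the shift along the world's x, y, z in m, then the turn, a rotation vector about the world's x, y, z in rad. A call has 1 to 5 rows; each row is the pose to reach, as a shift and turn from the pose commanded when the call began; what a row does not reach only later rows make up. A row lasts 1/12 s, in which the tool goes at most 41.7 mm and 7.16 degrees, less where a joint would pass 70% of its speed; a pose out of reach is approached as far as the arm can. A call with a gripper value outside its range is refused whole. "grip" is the opening, from 0 (shut) to 1 (fully open), set as the call begins (left out, the last holds). The fingers move at their own pace and stop on an object; "force" is the grip in N (left out, the last holds). Time passes only in rows, so rows that repeat a pose let the fingers close. It gives the time, the measured TCP pose, the force, the opening and the grip force at its end, in the units of the state.
- manip.sense(): the state, without advancing time (a new reading comes with each control period).
- viewer.grab_frame(name): name is "scene" or "side" or "wrist"; returns the picture (480x640x3 uint8, red, green, blue); there is no depth.
- viewer.camera_info(name): a dict with "vfov" (degrees; the focal length in pixels is half the picture's height over the tangent of half this angle, whatever the lens; pixels are square), "cx", "cy" (the principal point, pixels), "R" (3x3) and "t" (3): a world point X has camera coordinates R X + t. Camera axes: x right, y down, z forward; pixel columns grow to the right and rows downward; lengths in mm; the calibration is good to about 2 mm. A picture is of the moment at which its call begins: read the wrist's pose just before it. camera_info takes no time and is no camera call; for the wrist camera it gives the pose at the moment of the call.
- manip.hand_in(): hands the job in; it is judged then, once.
The state is a dict: "time_s": time; "joint_pos": joint angles; "qvel": joint speeds; "tau": joint torques, N m; "tcp_pos": TCP position; "eef_rot": TCP orientation; "ft_force": force on the tool from outside, world axes, zero at the start; "torque": the same for the moment, N m; "opening": opening from 0.0 (shut) to 1.0 (fully open); "gripper_force": force on a finger pad.
Only numpy, scipy, OpenCV 4.12 (cv2) and the standard library are available. Lean on these libraries where they do the work, as an engineer would, in place of code of your own. Each camera call takes 0.05 s, during which the arm holds its last target. There are 200 camera calls.

## Task

Check the sprocket on the run-out stand: first take the filter that stands in the crank's way and stand it upright in the free cell of the filter tray. Then turn the sprocket clockwise (seen from above) by its crank handle, past the pointer post once and on through a full turn, and stop with the crank arm lined up with the pointer when it comes round the second time. Then turn the stand's lock knob clockwise until it clicks past its detent, let go, and do not knock over any filter or disturb the filters in the tray, the carton or the bearing ring.

Things in the scene. Friction and masses are not known exactly. Their poses are not given: they have to be found in the camera images.
- stand: Run-out stand, fixed to the bench: dark steel base plate 12 mm thick, x -150 to +150, y -185 to +110 mm. Origin at bench height on the sprocket's vertical axis, z up. In the middle the sprocket, radius 68 mm, teeth 32 to 46 mm above the bench, hub radius 22 mm up to 84 mm. The lock knob is at (-39, -145) mm.
- pointer (a point): Top of the pointer: a small steel cone on a post 22 x 16 mm, 78 mm above the bench, 127 mm from the sprocket's axis along the stand's +x, just outside the crank arm's sweep.
- gauge_top (a point): Top of the fixed upright column (radius 6 mm, 212 mm above the bench) at (124, -124) mm in the stand's frame. Its foot is 50 x 45 x 30 mm high; it carries a round dial gauge (radius 22 mm, 30 to 49 mm above the bench) at (97, -97) mm whose stem reaches to the sprocket's teeth.
- sprocket (a joint): Turn of the sprocket with its crank in rad, growing clockwise seen from above; 0 = crank arm lined up with the pointer (along the stand's +x), starts below 0; 6.283 = the pointer reached the second time, after a full turn. Stays where it is left; stops at -1.7 and 7.3. Needs 1 to 2 N at the handle.
- crank_grip (a point): Point to grip on the crank's handle, on the handle's axis, 112 mm above the bench and 95 mm from the sprocket's axis. The handle is an upright black sleeve of diameter 22 mm from 79 to 131 mm above the bench that spins freely on its pin. This point's x points outward along the crank arm (bar 20 mm wide, 66 to 78 mm above the bench, reaching 107 mm from the axis).
- lock (a joint): Turn of the lock knob in rad, growing clockwise seen from above; starts at 0 to 0.2, a spring detent resists from about 0.4 to 0.65 and throws it on to about 0.9 once past; end stop at 1.3.
- lock_grip (a point): Centre of the lock knob's grip bar, on the knob's axis, 60 mm above the bench. The bar is 46 mm long (along this point's x), 13 mm thick (along its y), from 45 to 71 mm above the bench, on a round skirt of radius 23 mm over a housing of radius 32 mm.
- stray: The ivory spin-on filter standing on the stand's base plate in the crank's way: a cylinder of diameter 60 mm, 110 mm high, 0.3 to 0.5 kg, upper edge bevelled over the last 8 mm. Origin at the centre of its underside, z up.
- tray: Cardboard-brown filter tray, fixed to the bench, 244 mm (its x) by 84 mm (its y), walls 40 mm high and 4 mm thick, with two cross walls that make a row of three cells of 76 x 76 mm, centred at x = -80, 0 and +80 mm; the floor is 4 mm above the bench. Origin at the centre of its underside.
- card: A blank white stock card, 50 x 36 mm, flat on the floor of the tray's one free cell: its origin is the centre of that cell, at floor height.
- stock_a: A filter like the stray one (60 x 110 mm) already standing in the tray. Origin at the centre of its underside. Leave it alone.
- stock_b: Another such filter already standing in the tray. Leave it alone.
- carton: A closed cardboard carton 80 x 70 x 100 mm high, beyond the gap between stand and tray. Origin at the centre of its underside. Leave it alone.
- bearing: A steel bearing ring lying flat to the robot's right of the stand, outer diameter 90 mm, bore 52 mm, 22 mm high. Origin at the centre of its underside. Leave it alone.
Mind the look-alikes: they are no part of the job. Leave any blue look-alike of the stray alone.

How it is judged:
By the outcome, as a careful person would: the job done as asked, in the order asked, and still so for the second after the job is handed in, with the robot touching nothing.
It also fails if it takes over 72 s, if anything falls off the work surface, if the arm or the gripper's body presses on something with over 40 N, if the wrist force passes 120 N, or if a joint passes its speed limit or range.

## Working session

There is one attempt and no reset: what is moved stays moved. The work goes in short steps, Python scripts to look and compute and a tool call to move; the robot and the scene stay as the last step left them, time stands still between calls to the robot, and variables do not carry over. Pictures are saved under pics/ and viewed, at most 10 in all, crops included, and the job is handed in when it is done.

Besides the shell and the picture viewer there is one more tool, called after "Request:" by a JSON object that holds its "method" and its "body". arm_command: Moves the arm, as the interface text tells. Its arguments: {"type":"object","properties":{"steps":{"type":"array","items":{"type":"array"}},"grip":{"type":"number"},"force":{"type":"number"}},"required":["steps"]}

```bash
ls; mkdir -p pics; python3 - <<'E'
from station import manip, viewer
import cv2, numpy as np
print(manip.sense())
for n in ("scene","side"):
    c=viewer.camera_info(n); print(n,c)
    cv2.imwrite(f"pics/{n}0.png",viewer.grab_frame(n)[:,:,::-1])
E
```

```text
pics
{'time_s': 0.0, 'joint_pos': array([-1.34110131e+00,  2.21208781e-01,  1.52761705e+00, -1.62443618e-05,
        1.39467813e+00, -1.26109451e-01]), 'qvel': array([-0.00014836,  0.0012337 , -0.00137404, -0.00055747,  0.00105804,
        0.00123426]), 'tau': array([-9.93832218e-04, -4.96906221e+01, -3.89395881e+01, -3.84392551e-04,
        1.14142898e-02,  3.99373846e-06]), 'tcp_pos': array([ 217.56992387, -585.29704472,  244.20680378]), 'eef_rot': array([-9.53961395e-04,  9.84216388e-01,  1.76966632e-01, -5.74584532e-05]), 'ft_force': array([-0.25750718,  0.53494319,  0.23868244]), 'torque': array([-0.02956521,  0.00414829,  0.05553333]), 'gripper_force': 0.0, 'opening': 1.003165284242267}
scene {'vfov': 53.807039754761206, 'cx': 322.8834530774391, 'cy': 243.84489596818227, 'R': array([[-0.6995231 ,  0.71460779,  0.00177317],
       [ 0.54362809,  0.53375987, -0.64774139],
       [-0.46382749, -0.45214612, -0.76185822]]), 't': array([ 442.44254179, -190.69529952, 1510.00161766])}
side {'vfov': 48.245470044724826, 'cx': 316.91934424687855, 'cy': 238.3549994177619, 'R': array([[-0.75028216, -0.66108419,  0.00666094],
       [-0.43941092,  0.4911208 , -0.75214254],
       [ 0.49395822, -0.56724602, -0.65896679]]), 't': array([ 349.88525739,  375.42359054, 1130.14425367])}
```

View pics/scene0.png

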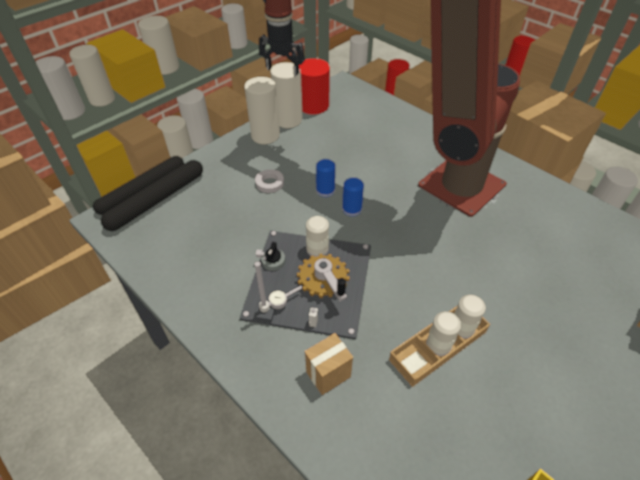

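View pics/side0.png

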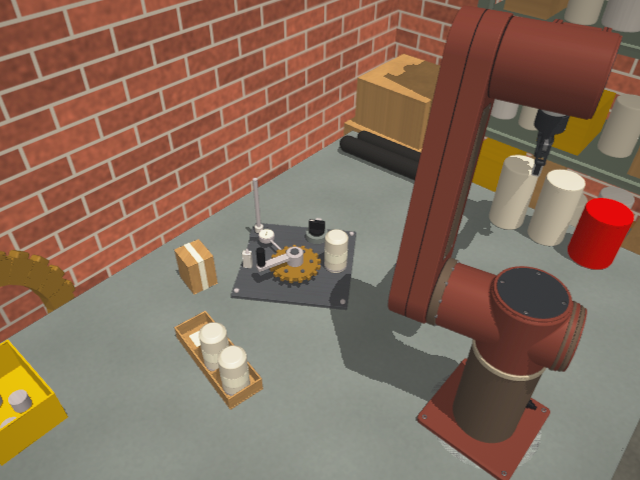

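The scene view shows:
- the stand around (315,285), with the ivory stray at (317,233)
- blue look-alikes at (326,175) and (352,195)
- the crank handle at (341,290) and the pointer post at (313,317)
- the knob at (273,255) and the gauge column at (263,280)
- the tray's free cell, with the card, at (412,362)
- the carton at (328,363) and the bearing at (268,181)

The side view agrees: stray (336,250), knob (317,228), handle (261,257), card (197,338).

Candidates for the stray are the ivory one (317,233), the blue ones, two ivory ones in the tray, and large cans by the shelf. Only (317,233) is ivory and stands on the base plate. I'll confirm it in the enlarged crop.

```bash
cat > h.py <<'E'
import numpy as np, cv2
from station import manip, viewer
def K(c):
    f=240/np.tan(np.radians(c["vfov"]/2)); return np.array([[f,0,c["cx"]],[0,f,c["cy"]],[0,0,1]])
def proj(c,X):
    p=(np.atleast_2d(X)@np.array(c["R"]).T+c["t"])@K(c).T; return p[:,:2]/p[:,2:]
def ray(c,uv):
    R=np.array(c["R"]); d=R.T@np.linalg.solve(K(c),[*uv,1]); return -R.T@c["t"], d/np.linalg.norm(d)
def plane(c,uv,z):
    o,d=ray(c,uv); return o+d*(z-o[2])/d[2]
def tri(obs):
    A=np.zeros((3,3));b=np.zeros(3);L=[]
    for c,uv in obs:
        o,d=ray(c,uv);P=np.eye(3)-np.outer(d,d);A+=P;b+=P@o;L.append((o,P))
    X=np.linalg.solve(A,b); return X,[np.linalg.norm(P@(X-o)) for o,P in L]
E
python3 - <<'E'
from h import *
S=cv2.imread("pics/scene0.png");D=cv2.imread("pics/side0.png")
a=cv2.resize(S[215:395,230:495],None,fx=3,fy=3,interpolation=cv2.INTER_CUBIC)
b=cv2.resize(D[170:410,160:370],None,fx=2.5,fy=2.5,interpolation=cv2.INTER_CUBIC)
cv2.imwrite("pics/sc.png",a);cv2.imwrite("pics/dc.png",b)
E
```

```text
(no output)
```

View pics/sc.png

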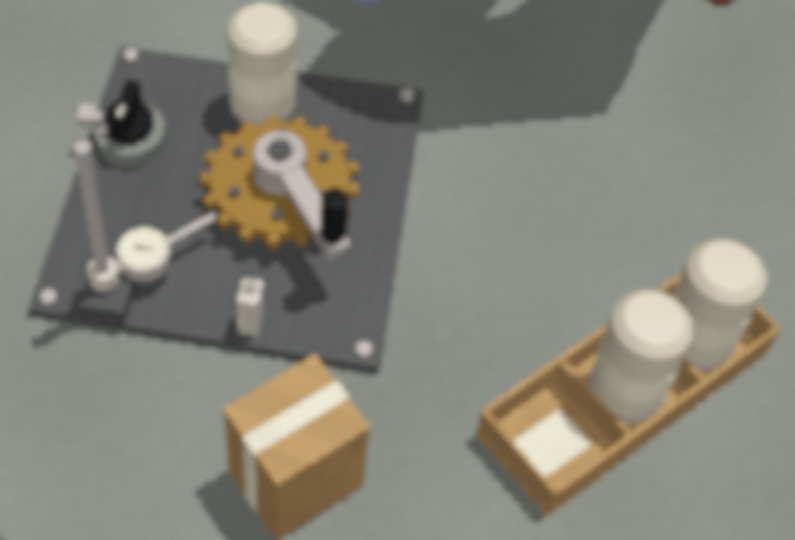

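View pics/dc.png

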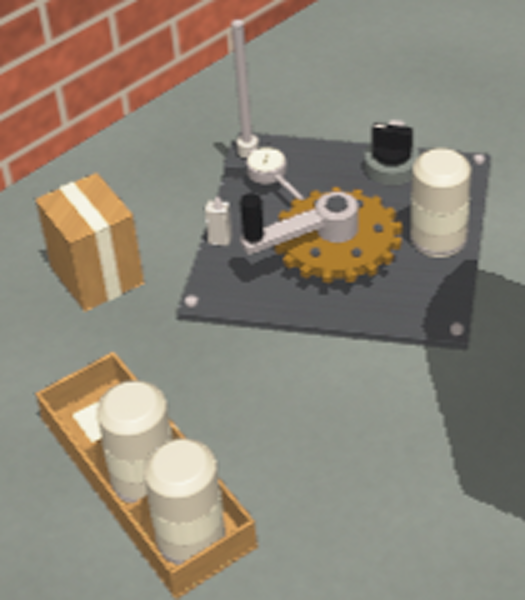

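The crops confirm the stray: it is the ivory cylinder on the base plate beside the sprocket (scene (317,232), side (336,250)). The blue ones stand off the plate and the other ivory ones are in the tray. The free cell with the card is at scene (414,363). Next I triangulate.

```bash
cat > m.py <<'E'
from h import *
cs,cd=viewer.camera_info("scene"),viewer.camera_info("side")
s=lambda u,v:(230+(u+.5)/3-.5,215+(v+.5)/3-.5)
d=lambda u,v:(160+(u+.5)/2.5-.5,170+(v+.5)/2.5-.5)
P=dict(screw_mm=(s(131,55),None),hubtop=(s(280,150),d(338,203)),pointer=(s(251,281),d(217,198)),
 s_pp=(s(364,348),d(191,300)),s_mp=(s(407,96),d(457,328)),s_mm=(s(131,55),d(479,158)),
 handletop=(s(335,194),d(251,200)),straytop=(s(263,24),d(442,166)),knobtop=(s(129,98),d(392,129)),
 card=(s(551,443),d(88,421)),coltop=(s(83,148),d(238,25)),coltop2=(s(90,112),d(238,25)),
 trayc1=(s(484,415),d(38,398)),trayc2=(s(546,490),d(115,355)),trayc3=(s(777,325),d(255,530)),
 stockA=(s(652,323),d(133,400)),stockB=(s(727,270),d(182,463)))
T={}
for k,(a,b) in P.items():
    if b: T[k],r=tri([(cs,a),(cd,b)]); print(k,T[k].round(1),np.round(r,1))
print("carton top centre",plane(cs,s(297,405),100).round(), "screw pm",plane(cs,s(48,296),12).round())
E
python3 m.py
```

```text
hubtop [586.2 -46.5  80.8] [2.2 2.2]
pointer [692.3  25.7  73.5] [1.3 1.3]
s_pp [647.8 109.6  15.8] [1.1 1.1]
s_mp [420.2 -43.   13.5] [2.1 2.1]
s_mm [ 567.4 -263.4   14.9] [1.6 1.6]
handletop [615.9  43.8 130.6] [0. 0.]
straytop [ 517.8 -133.3  116.8] [0.5 0.5]
knobtop [ 632.8 -185.6   70.8] [0.9 0.9]
card [607.6 272.2  11.1] [3.6 3.6]
coltop [757.4 -79.9 208.8] [1.1 1.1]
coltop2 [743.9 -77.5 226.2] [9.2 9.2]
trayc1 [647.2 261.7  39.5] [37.3 37.3]
trayc2 [636.6 256.1  32.1] [37.6 37.6]
trayc3 [393.6 304.3  35.3] [37.1 37.1]
stockA [524.6 279.3 109.5] [3.4 3.4]
stockB [444.4 293.8 107.7] [2.5 2.5]
carton top centre [755. 137. 100.] screw pm [ 794. -112.   12.]
```

```bash
cat >> m.py <<'E'
print("card", plane(cs,s(551,443),4), plane(cd,d(88,421),4))
for a in [(484,415),(546,490),(777,325)]: print("trayS",plane(cs,s(*a),40).round(1))
for b in [(38,398),(115,355),(255,530)]: print("trayD",plane(cd,d(*b),40).round(1))
for u in [(326,190),(352,210)]: print("blue base",plane(cs,u,0).round())
from scipy.spatial.transform import Rotation as R
st=manip.sense(); w,x,y,z=st["eef_rot"]; Rt=R.from_quat([x,y,z,w]).as_matrix()
c=viewer.camera_info("wrist"); Rc=np.array(c["R"]); C=-Rc.T@c["t"]
print("cam in tool",Rt.T@(C-st["tcp_pos"]),"axes\n",(Rt.T@Rc.T).round(3),c["vfov"],c["cx"],c["cy"])
E
python3 m.py|tail -14
```

```text
carton top centre [755. 137. 100.] screw pm [ 794. -112.   12.]
card [603.0247512  267.22492883   4.        ] [612.68376257 273.11562135   4.        ]
trayS [638.3 223.7  40. ]
trayS [653.5 294.5  40. ]
trayS [412.7 341.   40. ]
trayD [642.4 301.6  40. ]
trayD [629.8 219.9  40. ]
trayD [388.3 267.3  40. ]
blue base [ 323. -289.    0.]
blue base [ 331. -172.    0.]
cam in tool [  67.76763448    0.15418726 -128.47052097] axes
 [[-0.001 -0.963 -0.269]
 [ 1.    -0.001  0.001]
 [-0.001 -0.269  0.963]] 71.30529317649929 313.60004373388415 233.220930446234
```

Request:
{"method": "arm_command", "body": {"steps": [[[0.021,0.03,0.008],[0,0,-0.036]],[[0.042,0.06,0.016],[0,0,-0.072]],[[0.064,0.09,0.024],[0,0,-0.108]],[[0.086,0.12,0.032],[0,0,-0.144]],[[0.107,0.149,0.04],[0,0,-0.178]]]}}

```text
time_s: 0.52
tcp_pos: [325.3, -435.0, 285.0]
eef_rot: [-0.001, 0.996, 0.088, -0.0]
ft_force: [0.3, -0.5, -0.3]
opening: 1.004
gripper_force: 0.0
```

Request:
{"method": "arm_command", "body": {"steps": [[[0.021,0.03,0.004],[0,0,-0.036]],[[0.042,0.06,0.008],[0,0,-0.072]],[[0.064,0.09,0.012],[0,0,-0.108]],[[0.086,0.12,0.016],[0,0,-0.144]],[[0.107,0.149,0.016],[0,0,-0.178]]]}}

```text
time_s: 0.93
tcp_pos: [432.7, -286.2, 302.0]
eef_rot: [0.0, 1.0, -0.001, 0.0]
ft_force: [1.1, -0.3, -0.1]
opening: 1.003
gripper_force: 0.0
```

Request:
{"method": "arm_command", "body": {"steps": [[[0.026,0.036,0],[0,0,-0.036]],[[0.052,0.072,0],[0,0,-0.072]],[[0.078,0.108,0],[0,0,-0.108]],[[0.108,0.148,0],[0,0,-0.144]],[[0.108,0.148,0],[0,0,-0.178]]]}}

```text
time_s: 1.35
tcp_pos: [541.5, -135.5, 300.9]
eef_rot: [-0.001, 0.996, -0.088, 0.0]
ft_force: [0.2, 0.7, -0.4]
opening: 1.0
gripper_force: 0.0
```

```bash
cat > w.py <<'E'
from h import *
import sys,pickle
n=sys.argv[1]
c=viewer.camera_info("wrist"); im=viewer.grab_frame("wrist")
cv2.imwrite(f"pics/{n}.png",im[:,:,::-1]); pickle.dump(c,open(f"pics/{n}.pkl","wb"))
print(manip.sense()["tcp_pos"])
E
python3 w.py w1
```

```text
[ 542.03325719 -134.70130605  300.70300794]
```

View pics/w1.png

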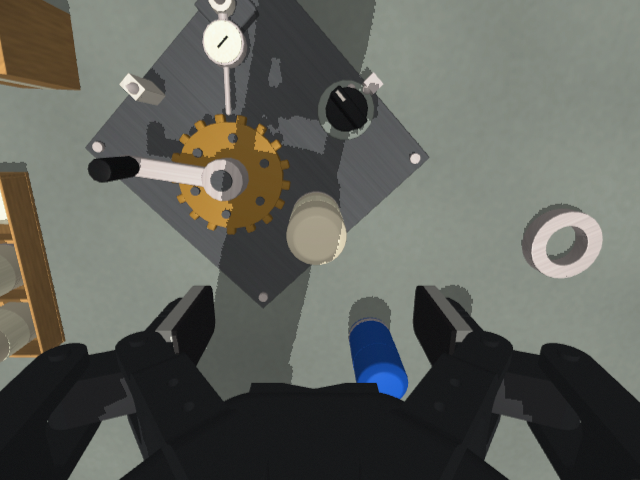

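The wrist view shows the stray top at (316,237), hub at (226,180), handle top at (99,169), pointer at (137,87), knob bar running (334,90)–(358,127), and screws at (97,147), (415,158) and (263,297).

```bash
cat > a.py <<'E'
from h import *
import pickle
c=pickle.load(open("pics/w1.pkl","rb"))
cs,cd=viewer.camera_info("scene"),viewer.camera_info("side")
s=lambda u,v:(230+(u+.5)/3-.5,215+(v+.5)/3-.5)
d=lambda u,v:(160+(u+.5)/2.5-.5,170+(v+.5)/2.5-.5)
for k,w,a,b,z in [("stray",(316,237),(263,24),(442,163),122),("hub",(226,180),(280,150),(338,203),84),("handle",(99,169),(335,194),(251,200),131),
 ("pointer",(132,88),(251,281),(217,198),78),("knob",(347,108),(129,96),(392,127),71),("spp",(97,147),(364,348),(191,300),12),("smp",(263,297),(407,96),(457,328),12),("smm",(415,158),(131,55),(479,158),12)]:
    X,r=tri([(c,w),(cs,s(*a)),(cd,d(*b))]); print(k,X.round(1),np.round(r,1),"wplane",plane(c,w,z).round(1),"s",plane(cs,s(*a),z).round(1),"d",plane(cd,d(*b),z).round(1))
p,q=plane(c,(334,90),71),plane(c,(358,127),71); print("bar",p,q,np.degrees(np.arctan2(*(q-p)[1::-1])),np.linalg.norm(p-q))
# stray top ellipse from wrist mask
im=cv2.imread("pics/w1.png")
cr=cv2.resize(im[60:270,80:400],None,fx=2.5,fy=2.5,interpolation=cv2.INTER_CUBIC); cv2.imwrite("pics/w1c.png",cr)
E
python3 a.py
```

```text
stray [ 518.9 -133.5  118.9] [0.4 1.9 1.6] wplane [ 520. -134.  122.] s [ 521.5 -129.3  122. ] d [ 517.3 -132.9  122. ]
hub [585.8 -48.6  78.7] [2.1 3.  2.3] wplane [585.3 -52.   84. ] s [589.  -42.4  84. ] d [584.4 -46.7  84. ]
handle [616.6  43.4 130.2] [1.  0.8 0.2] wplane [617.5  42.5 131. ] s [616.1  44.  131. ] d [615.6  44.  131. ]
pointer [691.4  23.6  70.5] [2.8 1.9 2.9] wplane [687.5  17.8  78. ] s [694.7  29.2  78. ] d [688.6  27.4  78. ]
knob [ 632.8 -185.6   73.7] [0.2 1.1 0.9] wplane [ 633. -186.   71.] s [ 631.8 -186.1   71. ] d [ 635.3 -189.3   71. ]
spp [647.2 109.6  15.6] [1.  1.3 1.2] wplane [646.6 111.7  12. ] s [646.5 109.4  12. ] d [650.9 106.2  12. ]
smp [419.4 -43.1  13.9] [1.4 2.7 1.8] wplane [417.  -42.9  12. ] s [420.3 -41.4  12. ] d [421.3 -46.7  12. ]
smm [ 566.9 -263.9   14.8] [1.  2.  1.4] wplane [ 565.8 -265.3   12. ] s [ 566.6 -263.5   12. ] d [ 569.9 -268.4   12. ]
bar [ 651.92186515 -175.86031643   71.        ] [ 612.99513335 -194.3708129    71.        ] -154.56790934041652 43.10369970048435
```

View pics/w1c.png

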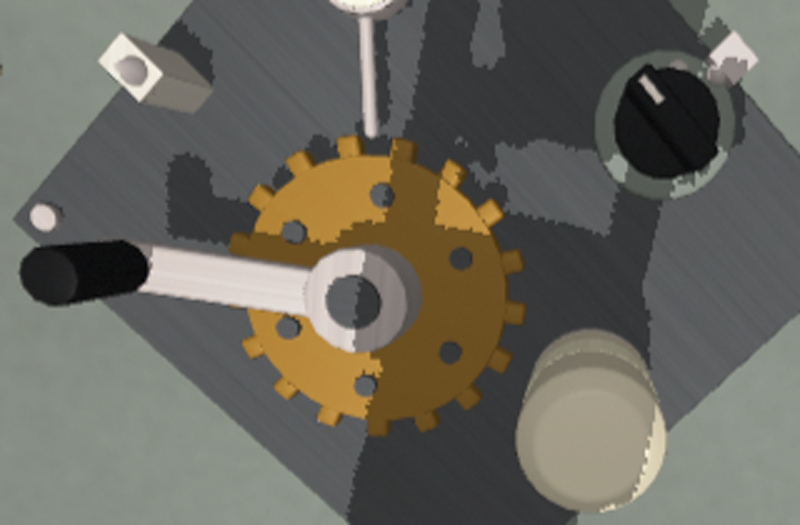

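Request:
{"method": "arm_command", "body": {"steps": [[[-0.011,0.001,-0.036],[0,0,0]],[[-0.022,0.001,-0.072],[0,0,0]],[[-0.022,0.001,-0.108],[0,0,0]],[[-0.022,0.001,-0.13],[0,0,0]],[[-0.022,0.001,-0.15],[0,0,0]]]}}

```text
time_s: 1.82
tcp_pos: [515.8, -138.5, 148.4]
eef_rot: [-0.0, 0.996, -0.089, -0.002]
ft_force: [-0.1, -0.6, 0.4]
opening: 0.997
gripper_force: 0.0
```

Request:
{"method": "arm_command", "body": {"steps": [[[0,0,-0.016],[0,0,0]],[[0,0,-0.032],[0,0,0]],[[0,0,-0.048],[0,0,0]],[[0,0,-0.065],[0,0,0]],[[0,0,-0.065],[0,0,0]]]}}

```text
time_s: 2.23
tcp_pos: [514.6, -138.1, 82.4]
eef_rot: [-0.001, 0.996, -0.089, -0.003]
ft_force: [-1.5, 0.0, 0.5]
opening: 1.0
gripper_force: 0.0
```

Request:
{"method": "arm_command", "body": {"steps": [[[0,0,0],[0,0,0]],[[0,0,0],[0,0,0]],[[0,0,0],[0,0,0]],[[0,0,0],[0,0,0]],[[0,0,0],[0,0,0]]], "grip": 0.5, "force": 40}}

```text
time_s: 2.65
tcp_pos: [518.6, -139.1, 87.7]
eef_rot: [0.0, 0.996, -0.089, 0.001]
ft_force: [0.1, 2.9, 4.8]
opening: 0.693
gripper_force: 43.6
```

Request:
{"method": "arm_command", "body": {"steps": [[[0,0,0.015],[0,0,0]],[[0,0,0.045],[0,0,0]],[[0,0,0.08],[0,0,0]],[[0,0,0.115],[0,0,0]],[[0,0,0.15],[0,0,0]]]}}

```text
time_s: 3.07
tcp_pos: [516.6, -138.7, 236.8]
eef_rot: [-0.0, 0.996, -0.089, -0.001]
ft_force: [0.7, -0.0, -4.3]
opening: 0.695
gripper_force: 45.1
```

```bash
python3 - <<'E'
from h import *
for i in range(6):
    s=manip.sense(); print(s["tcp_pos"].round(1),s["ft_force"].round(1),round(s["opening"],3),s["qvel"].round(3)); viewer.grab_frame("side")
c=viewer.camera_info("wrist"); print(-np.array(c["R"]).T@c["t"])
E
```

```text
[ 516.6 -138.7  236.8] [ 0.7 -0.  -4.3] 0.695 [-0.002 -0.359 -0.454  0.001  0.798 -0.001]
[ 520.4 -140.2  245.7] [ 4.4 -0.5  2.9] 0.692 [-0.002  0.007 -0.018  0.    -0.167  0.001]
[ 520.9 -140.5  243.4] [ 1.5  0.2 -4.5] 0.695 [-0.002  0.054  0.088  0.001 -0.071  0.001]
[ 519.4 -139.8  239.7] [-0.5  0.3 -5. ] 0.692 [-0.001  0.051  0.081  0.    -0.015  0.001]
[ 517.8 -139.1  236.7] [-0.9  0.4 -5. ] 0.692 [-0.002  0.038  0.055  0.002  0.001  0.001]
[ 516.7 -138.6  234.8] [-0.8  0.4 -6. ] 0.695 [-0.     0.026  0.03   0.002  0.002  0.001]
[ 583.48618059 -150.70280276  361.95943088]
```

Request:
{"method": "arm_command", "body": {"steps": [[[0,0.015,0.012],[0,0,0]],[[0,0.045,0.024],[0,0,0]],[[0,0.075,0.036],[0,0,0]],[[0,0.105,0.048],[0,0,0]],[[0,0.14,0.06],[0,0,0]]]}}

```text
time_s: 3.78
tcp_pos: [516.3, 1.8, 293.7]
eef_rot: [0.0, 0.996, -0.09, -0.003]
ft_force: [1.3, 0.3, -4.4]
opening: 0.694
gripper_force: 44.9
```

Request:
{"method": "arm_command", "body": {"steps": [[[0,0.033,0],[0,0,0]],[[0,0.066,0],[0,0,0]],[[0,0.099,0],[0,0,0]],[[0,0.132,0],[0,0,0]],[[0,0.165,0],[0,0,0]]]}}

```text
time_s: 4.2
tcp_pos: [516.2, 167.5, 293.2]
eef_rot: [0.001, 0.996, -0.089, -0.002]
ft_force: [1.3, 0.4, -4.3]
opening: 0.697
gripper_force: 44.9
```

Request:
{"method": "arm_command", "body": {"steps": [[[0,0.03,0],[0,0,0]],[[0,0.06,0],[0,0,0]],[[0,0.085,0],[0,0,0]],[[0,0.105,0],[0,0,0]],[[0,0.115,0],[0,0,0]]]}}

```text
time_s: 4.62
tcp_pos: [516.1, 283.2, 292.8]
eef_rot: [0.001, 0.996, -0.088, -0.003]
ft_force: [-0.1, 0.1, -5.7]
opening: 0.696
gripper_force: 45.0
```

Request:
{"method": "arm_command", "body": {"steps": [[[0,0,0],[0,0,0]],[[0,0,0],[0,0,0]],[[0,0,0],[0,0,0]],[[0,0,0],[0,0,0]],[[0,0,0],[0,0,0]]]}}

```text
time_s: 5.03
tcp_pos: [517.9, 280.0, 296.2]
eef_rot: [0.0, 0.996, -0.09, -0.0]
ft_force: [0.4, -0.3, -4.9]
opening: 0.696
gripper_force: 45.0
```

```bash
python3 w.py w2
```

```text
[517.93973919 280.19994372 296.3394761 ]
```

View pics/w2.png

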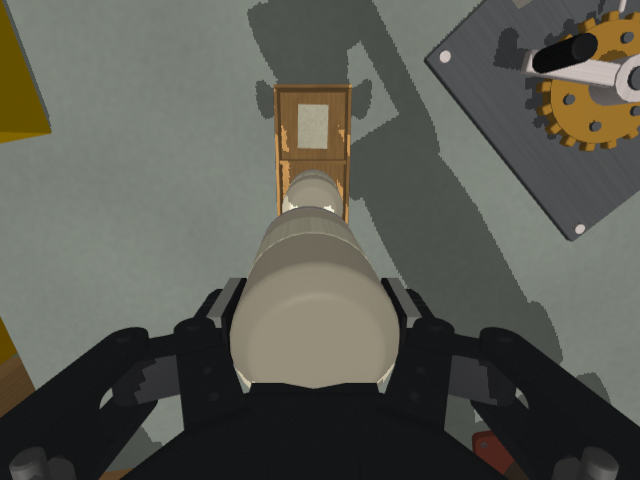

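The card is at (312.5,126.5), and the tray's far wall corners are at (275,86) and (351,86), aligned with the tool. Stock_a is at (312,190).

```bash
python3 - <<'E'
from h import *
import pickle
c=pickle.load(open("pics/w2.pkl","rb"));im=cv2.imread("pics/w2.png")
hsv=cv2.cvtColor(im,cv2.COLOR_BGR2HSV)
m=np.zeros(im.shape[:2],np.uint8); roi=hsv[95:158,286:345]; m[95:158,286:345]=(roi[...,1]<75)*255
n,l,st,ce=cv2.connectedComponentsWithStats(m); i=1+np.argmax(st[1:,4]); print(st[i],ce[i])
r=cv2.minAreaRect(np.argwhere(l==i)[:,::-1].astype(np.float32)); print(r)
print("card",plane(c,r[0],4))
cd,cs=viewer.camera_info("side"),viewer.camera_info("scene")
print(tri([(c,r[0]),(cs,(230+551/3,215+443/3))]))
for e in [(275,86),(351,86)]: print(plane(c,e,40))
for e in [(297,105),(297,149)]: print(plane(c,e,4))
E
```

```text
[ 298  104   30   45 1300] [312.36692308 126.00230769]
((312.5, 126.0), (44.0, 29.0), 90.0)
card [600.73077244 265.58858399   4.        ]
(array([600.65224256, 266.38036025,  -1.57857365]), [np.float64(0.871752966214574), np.float64(0.8717529662145751)])
[646.35956091 297.69663724  40.        ]
[631.88861612 218.20276488  40.        ]
[627.22015915 279.31776101   4.        ]
[577.82540111 289.00191821   4.        ]
```

Request:
{"method": "arm_command", "body": {"steps": [[[0.025,-0.004,0],[0,0,0]],[[0.055,-0.01,0],[0,0,0]],[[0.083,-0.0145,0],[0,0,0]],[[0.083,-0.0145,-0.03],[0,0,0]],[[0.083,-0.0145,-0.06],[0,0,0]]]}}

```text
time_s: 5.5
tcp_pos: [604.2, 265.7, 238.6]
eef_rot: [-0.001, 0.996, -0.09, 0.003]
ft_force: [0.4, -0.4, -6.2]
opening: 0.692
gripper_force: 43.8
```

Request:
{"method": "arm_command", "body": {"steps": [[[0,0,-0.03],[0,0,0]],[[0,0,-0.06],[0,0,0]],[[0,0,-0.085],[0,0,0]],[[0,0,-0.095],[0,0,0]],[[0,0,-0.1],[0,0,0]]]}}

```text
time_s: 5.92
tcp_pos: [599.3, 265.7, 133.7]
eef_rot: [0.001, 0.996, -0.089, -0.002]
ft_force: [-0.1, -0.3, -5.1]
opening: 0.688
gripper_force: 44.5
```

Request:
{"method": "arm_command", "body": {"steps": [[[0,0,-0.01],[0,0,0]],[[0,0,-0.02],[0,0,0]],[[0,0,-0.03],[0,0,0]],[[0,0,-0.035],[0,0,0]],[[0,0,-0.04],[0,0,0]]]}}

```text
time_s: 6.33
tcp_pos: [600.8, 266.7, 96.0]
eef_rot: [-0.0, 0.996, -0.089, 0.0]
ft_force: [0.8, 0.3, -5.3]
opening: 0.692
gripper_force: 44.6
```

```bash
python3 - <<'E'
from h import *
S=viewer.grab_frame("scene");s=manip.sense();print(s["tcp_pos"],s["ft_force"],s["eef_rot"])
D=viewer.grab_frame("side")
a=cv2.resize(S[280:420,370:510,::-1],None,fx=2.8,fy=2.8,interpolation=2);b=cv2.resize(D[270:410,150:290,::-1],None,fx=2.8,fy=2.8,interpolation=2)
cv2.imwrite("pics/p1.png",np.hstack([a,b]))
E
```

```text
[600.16911749 266.50670462  94.90119506] [-1.10546168 -0.39998009 -5.47367836] [ 2.53915572e-04  9.96033879e-01 -8.89722686e-02 -6.18718899e-04]
```

View pics/p1.png

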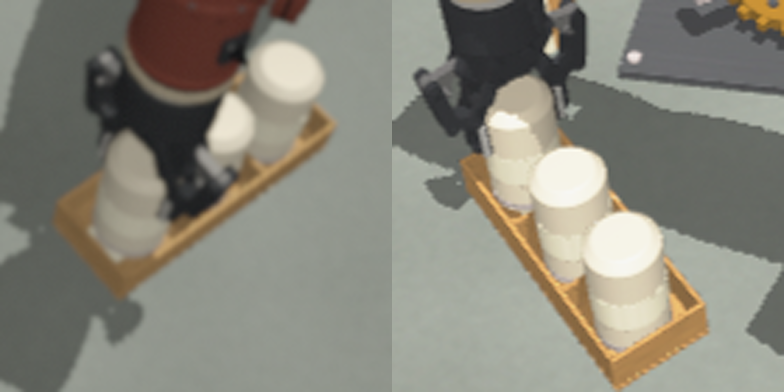

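The filter (left crop (135,195), right crop (520,145)) is inside the free cell, clear of its walls. I lower the last bit.

Request:
{"method": "arm_command", "body": {"steps": [[[0,0,-0.006],[0,0,0]],[[0,0,-0.011],[0,0,0]],[[0,0,-0.014],[0,0,0]],[[0,0,-0.015],[0,0,0]],[[0,0,-0.015],[0,0,0]]]}}

```text
time_s: 6.85
tcp_pos: [600.4, 266.6, 80.8]
eef_rot: [0.0, 0.996, -0.089, -0.0]
ft_force: [0.4, -0.9, -4.2]
opening: 0.689
gripper_force: 44.5
```

Request:
{"method": "arm_command", "body": {"steps": [[[0,0,-0.001],[0,0,0]],[[0,0,-0.002],[0,0,0]],[[0,0,-0.003],[0,0,0]],[[0,0,-0.003],[0,0,0]],[[0,0,-0.003],[0,0,0]]]}}

```text
time_s: 7.27
tcp_pos: [601.5, 266.8, 79.8]
eef_rot: [-0.0, 0.996, -0.089, 0.001]
ft_force: [-2.1, -1.4, 4.8]
opening: 0.691
gripper_force: 44.2
```

Request:
{"method": "arm_command", "body": {"steps": [[[0,0,0],[0,0,0]],[[0,0,0],[0,0,0]],[[0,0,0],[0,0,0]],[[0,0,0],[0,0,0]],[[0,0,0],[0,0,0]]], "grip": 1.0}}

```text
time_s: 7.68
tcp_pos: [600.7, 266.7, 78.1]
eef_rot: [-0.0, 0.996, -0.089, -0.0]
ft_force: [-0.5, -0.2, -0.3]
opening: 1.002
gripper_force: 0.0
```

Request:
{"method": "arm_command", "body": {"steps": [[[0,0,0.015],[0,0,0]],[[0,0,0.04],[0,0,0]],[[0,0,0.075],[0,0,0]],[[0,0,0.11],[0,0,0]],[[0,0,0.145],[0,0,0]]]}}

```text
time_s: 8.1
tcp_pos: [600.5, 266.6, 225.9]
eef_rot: [-0.0, 0.996, -0.089, 0.0]
ft_force: [0.5, 1.1, -0.5]
opening: 0.997
gripper_force: 0.0
```

```bash
python3 w.py w3
```

```text
[604.19932201 267.86010842 235.60296   ]
```

Request:
{"method": "arm_command", "body": {"steps": [[[0.001,-0.015,0.005],[0,0,0.105]],[[0.002,-0.03,0.01],[0,0,0.21]],[[0.003,-0.045,0.015],[0,0,0.315]],[[0.004,-0.06,0.018],[0,0,0.42]],[[0.005,-0.074,0.02],[0,0,0.525]]], "grip": 0.7}}

```text
time_s: 8.57
tcp_pos: [606.0, 192.0, 245.1]
eef_rot: [0.0, 0.985, 0.175, 0.001]
ft_force: [0.2, 0.3, -0.4]
opening: 0.703
gripper_force: 0.0
```

Request:
{"method": "arm_command", "body": {"steps": [[[0.001,-0.015,0],[0,0,0.105]],[[0.002,-0.03,0],[0,0,0.21]],[[0.003,-0.045,0],[0,0,0.315]],[[0.004,-0.06,0],[0,0,0.42]],[[0.005,-0.074,0],[0,0,0.525]]]}}

```text
time_s: 8.98
tcp_pos: [610.8, 117.8, 244.4]
eef_rot: [0.0, 0.905, 0.425, 0.001]
ft_force: [0.4, -0.1, -0.2]
opening: 0.698
gripper_force: 0.0
```

Request:
{"method": "arm_command", "body": {"steps": [[[0.001,-0.015,0],[0,0,0.105]],[[0.003,-0.035,0],[0,0,0.21]],[[0.005,-0.055,0],[0,0,0.315]],[[0.006,-0.075,0],[0,0,0.42]],[[0.006,-0.075,0],[0,0,0.525]]]}}

```text
time_s: 9.4
tcp_pos: [617.1, 40.2, 244.4]
eef_rot: [0.001, 0.765, 0.644, -0.0]
ft_force: [0.3, 0.2, 0.4]
opening: 0.699
gripper_force: 0.0
```

Request:
{"method": "arm_command", "body": {"steps": [[[0,0,-0.015],[0,0,0]],[[0,0,-0.025],[0,0,0]],[[0,0,-0.035],[0,0,0]],[[0,0,-0.035],[0,0,0]],[[0,0,-0.035],[0,0,0]]]}}

```text
time_s: 9.82
tcp_pos: [616.0, 44.0, 207.4]
eef_rot: [-0.001, 0.766, 0.643, -0.001]
ft_force: [-0.6, 0.4, -0.2]
opening: 0.703
gripper_force: 0.0
```

```bash
python3 w.py w4; python3 - <<'E'
import cv2
a=cv2.imread("pics/w3.png");b=cv2.imread("pics/w4.png")
f=lambda i:cv2.resize(i,(400,300),interpolation=cv2.INTER_AREA)
cv2.imwrite("pics/p2.png",cv2.hconcat([f(a),f(b)]))
E
```

```text
[616.58140278  43.97219859 208.25653075]
```

View pics/p2.png

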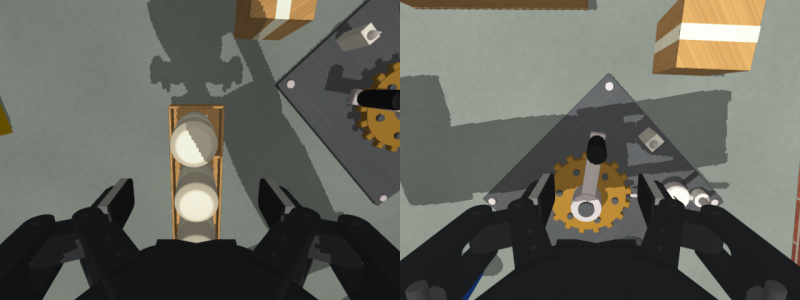

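Left: the stray stands upright in the free cell (at (193,140)). Right: handle top at (597,155), hub (585,209), pointer post (652,140). I check the handle, hub and pointer numerically.

```bash
python3 - <<'E'
from h import *
import pickle
c=pickle.load(open("pics/w4.pkl","rb"));im=cv2.imread("pics/w4.png")
g=im.max(axis=2); m=(g<38).astype(np.uint8); m[:,:250]=0;m[:,390:]=0;m[300:]=0
n,l,st,ce=cv2.connectedComponentsWithStats(m)
for i in range(1,n):
    if st[i,4]>100: print(st[i],ce[i])
print(proj(c,[[616.5,43.5,131],[586.5,-46.5,84],[691.9,24.4,78],[658.8,30,72]]).round(1))
for v in range(205,275,4): print(v,g[v,296:336:3])
print("disc",plane(c,(315.5,249),131))
E
```

```text
[ 299  217   32   46 1190] [314.44705882 240.02857143]
[380 278  10  22 179] [385.03910615 289.40782123]
[[314.8 249.4]
 [298.4 336.3]
 [411.6 235.4]
 [368.5 233.6]]
205 [65 66 65 66 66 66 65 66 66 66 66 65 67 65]
209 [65 67 66 65 75 67 65 67 66 66 65 65 65 67]
213 [ 67  65  66 133 144 137 129 118 113 109 101  64  68  67]
217 [ 65  66  65 138 136  46  17  20 128 149 147  76  65  65]
221 [ 65  65  64  26  18  16  19  19  19  18 143  67  66  67]
225 [65 66 32 17 19 20 17 18 18 19 17 65 65 63]
229 [66 66 16 18 17 18 19 19 19 19 18 63 66 64]
233 [66 65 19 18 19 20 20 23 20 17 18 49 65 68]
237 [65 49 17 23 27 27 27 27 26 24 18 16 66 65]
241 [65 25 24 24 24 26 25 25 25 24 24 16 66 65]
245 [94 22 25 25 24 24 23 24 22 25 23 24 66 66]
249 [120  35  23  23  23  25  22  21  25  25  23  23  64  64]
253 [118  66  22  23  23  24  25  24  24  22  24  23  65  66]
257 [119 143  79  21  23  23  22  23  23  22  23  64  64  65]
261 [119 149 150 130  72  22  23  22  22  84  99  87  87  69]
265 [114 152 151 150 156 153 149 152 130 119 119 118 119  91]
269 [128 154 151 151 154 151 151 150 113 119 120 119 119 119]
273 [139 152 151 153 151 150 151 148 118 119 119 118 120 119]
disc [616.98758906  43.69666319 131.        ]
```

Request:
{"method": "arm_command", "body": {"steps": [[[0,0,-0.03],[0,0,0]],[[0,0,-0.06],[0,0,0]],[[0,0,-0.08],[0,0,0]],[[0,0,-0.095],[0,0,0]],[[0,0,-0.1],[0,0,0]]]}}

```text
time_s: 10.28
tcp_pos: [615.3, 44.0, 105.8]
eef_rot: [-0.001, 0.766, 0.643, -0.001]
ft_force: [0.2, -0.4, 0.2]
opening: 0.698
gripper_force: 0.0
```

Request:
{"method": "arm_command", "body": {"steps": [[[0,0,0],[0,0,0]],[[0,0,0],[0,0,0]],[[0,0,0],[0,0,0]],[[0,0,0],[0,0,0]],[[0,0,0],[0,0,0]]], "grip": 0.1, "force": 30}}

```text
time_s: 10.7
tcp_pos: [618.1, 43.6, 110.4]
eef_rot: [0.001, 0.766, 0.643, 0.001]
ft_force: [-0.3, -0.9, 4.6]
opening: 0.25
gripper_force: 30.1
```

```bash
python3 - <<'E'
from h import *
o=np.array([586.5,-46.5]);psi=0.591
s=manip.sense();print(s["tcp_pos"],s["ft_force"],s["opening"],s["gripper_force"])
p0=np.array([616.7,43.65]);th0=psi-np.arctan2(*(p0-o)[::-1]);print("th0",th0,np.linalg.norm(p0-o))
P=lambda t:o+95*np.array([np.cos(psi-t),np.sin(psi-t)])
N=35; T=np.linspace(th0,2*np.pi,N+1)
p=np.array([P(t) for t in T]);p[0]=p0
for k in range(0,N,5): print((T[k:k+6]).round(2).tolist(),[[round(a/1000,4) for a in q-p[k]] for q in p[k+1:k+6]])
E
```

```text
[618.07475256  43.63140747 110.40759758] [-0.33787885 -0.89302568  4.59714269] 0.24975819254237594 30.080952644348145
th0 -0.6565490164895289 95.07398434903212
[-0.66, -0.46, -0.26, -0.06, 0.14, 0.33] [[np.float64(0.0171), np.float64(-0.0078)], [np.float64(0.0324), np.float64(-0.0187)], [np.float64(0.0453), np.float64(-0.0325)], [np.float64(0.0552), np.float64(-0.0484)], [np.float64(0.0617), np.float64(-0.0661)]]
[0.33, 0.53, 0.73, 0.93, 1.13, 1.33] [[np.float64(0.0029), np.float64(-0.0186)], [np.float64(0.0022), np.float64(-0.0374)], [np.float64(-0.0023), np.float64(-0.0556)], [np.float64(-0.0103), np.float64(-0.0727)], [np.float64(-0.0214), np.float64(-0.0878)]]
[1.33, 1.52, 1.72, 1.92, 2.12, 2.32] [[np.float64(-0.0139), np.float64(-0.0126)], [np.float64(-0.0301), np.float64(-0.0223)], [np.float64(-0.0478), np.float64(-0.0285)], [np.float64(-0.0664), np.float64(-0.0312)], [np.float64(-0.0852), np.float64(-0.0301)]]
[2.32, 2.52, 2.71, 2.91, 3.11, 3.31] [[np.float64(-0.0182), np.float64(0.0047)], [np.float64(-0.0351), np.float64(0.013)], [np.float64(-0.0501), np.float64(0.0244)], [np.float64(-0.0625), np.float64(0.0385)], [np.float64(-0.0719), np.float64(0.0548)]]
[3.31, 3.51, 3.71, 3.9, 4.1, 4.3] [[np.float64(-0.006), np.float64(0.0178)], [np.float64(-0.0084), np.float64(0.0365)], [np.float64(-0.007), np.float64(0.0552)], [np.float64(-0.002), np.float64(0.0734)], [np.float64(0.0065), np.float64(0.0901)]]
[4.3, 4.5, 4.7, 4.9, 5.09, 5.29] [[np.float64(0.0116), np.float64(0.0148)], [np.float64(0.0259), np.float64(0.027)], [np.float64(0.0424), np.float64(0.0361)], [np.float64(0.0603), np.float64(0.0418)], [np.float64(0.079), np.float64(0.0439)]]
[5.29, 5.49, 5.69, 5.89, 6.08, 6.28] [[np.float64(0.0187), np.float64(-0.0016)], [np.float64(0.0368), np.float64(-0.0069)], [np.float64(0.0534), np.float64(-0.0157)], [np.float64(0.068), np.float64(-0.0276)], [np.float64(0.08), np.float64(-0.0421)]]
```

Request:
{"method": "arm_command", "body": {"steps": [[[0.017,-0.008,0],[0,0,0]],[[0.0324,-0.0187,0],[0,0,0]],[[0.0453,-0.0325,0],[0,0,0]],[[0.0552,-0.0484,0],[0,0,0]],[[0.0617,-0.0661,0],[0,0,0]]]}}

```text
time_s: 11.12
tcp_pos: [678.5, -23.4, 110.3]
eef_rot: [-0.0, 0.766, 0.643, -0.001]
ft_force: [-12.9, -0.9, 13.0]
opening: 0.247
gripper_force: 31.1
```

Request:
{"method": "arm_command", "body": {"steps": [[[0.0029,-0.0186,0],[0,0,0]],[[0.0022,-0.0374,0],[0,0,0]],[[-0.0023,-0.0556,0],[0,0,0]],[[-0.0103,-0.0727,0],[0,0,0]],[[-0.0214,-0.0878,0],[0,0,0]]]}}

```text
time_s: 11.53
tcp_pos: [656.6, -109.6, 110.3]
eef_rot: [-0.001, 0.766, 0.643, 0.001]
ft_force: [-8.4, 10.0, 12.8]
opening: 0.245
gripper_force: 31.0
```

Request:
{"method": "arm_command", "body": {"steps": [[[-0.0139,-0.0126,0],[0,0,0]],[[-0.0301,-0.0223,0],[0,0,0]],[[-0.0478,-0.0285,0],[0,0,0]],[[-0.0664,-0.0312,0],[0,0,0]],[[-0.0852,-0.0301,0],[0,0,0]]]}}

```text
time_s: 11.95
tcp_pos: [572.7, -140.1, 110.3]
eef_rot: [0.001, 0.766, 0.643, 0.002]
ft_force: [3.3, 7.2, 6.8]
opening: 0.248
gripper_force: 30.4
```

Request:
{"method": "arm_command", "body": {"steps": [[[-0.0182,0.0047,0],[0,0,0]],[[-0.0351,0.013,0],[0,0,0]],[[-0.0501,0.0244,0],[0,0,0]],[[-0.0625,0.0385,0],[0,0,0]],[[-0.0719,0.0548,0],[0,0,0]]]}}

```text
time_s: 12.37
tcp_pos: [500.1, -86.7, 110.3]
eef_rot: [0.002, 0.766, 0.643, 0.0]
ft_force: [0.4, -1.9, 5.1]
opening: 0.249
gripper_force: 30.3
```

Request:
{"method": "arm_command", "body": {"steps": [[[-0.006,0.0178,0],[0,0,0]],[[-0.0084,0.0365,0],[0,0,0]],[[-0.007,0.0552,0],[0,0,0]],[[-0.002,0.0734,0],[0,0,0]],[[0.0065,0.0901,0],[0,0,0]]]}}

```text
time_s: 12.78
tcp_pos: [505.9, 5.6, 110.3]
eef_rot: [-0.0, 0.766, 0.643, -0.0]
ft_force: [-3.9, -0.4, 8.5]
opening: 0.245
gripper_force: 30.6
```

Request:
{"method": "arm_command", "body": {"steps": [[[0.0116,0.0148,0],[0,0,0]],[[0.0259,0.027,0],[0,0,0]],[[0.0424,0.0361,0],[0,0,0]],[[0.0603,0.0418,0],[0,0,0]],[[0.079,0.0439,0],[0,0,0]]]}}

```text
time_s: 13.2
tcp_pos: [587.0, 49.5, 110.4]
eef_rot: [0.001, 0.765, 0.643, 0.001]
ft_force: [-2.4, -7.1, 6.8]
opening: 0.25
gripper_force: 30.4
```

Request:
{"method": "arm_command", "body": {"steps": [[[0.0187,-0.0016,0],[0,0,0]],[[0.0368,-0.0069,0],[0,0,0]],[[0.0534,-0.0157,0],[0,0,0]],[[0.064,-0.023,0],[0,0,0]],[[0.071,-0.031,0],[0,0,0]]]}}

```text
time_s: 13.62
tcp_pos: [658.0, 16.2, 110.3]
eef_rot: [0.001, 0.766, 0.643, 0.0]
ft_force: [-3.7, -1.1, 7.7]
opening: 0.249
gripper_force: 30.5
```

Request:
{"method": "arm_command", "body": {"steps": [[[0.003,-0.003,0],[0,0,0]],[[0.0058,-0.0065,0],[0,0,0]],[[0.0075,-0.0087,0],[0,0,0]],[[0.0084,-0.01,0],[0,0,0]],[[0.0086,-0.0102,0],[0,0,0]]]}}

```text
time_s: 14.03
tcp_pos: [665.5, 6.2, 110.4]
eef_rot: [0.001, 0.766, 0.643, 0.0]
ft_force: [-4.5, -3.3, 7.5]
opening: 0.249
gripper_force: 30.5
```

Request:
{"method": "arm_command", "body": {"steps": [[[0,0,0],[0,0,0]],[[0,0,0],[0,0,0]],[[0,0,0],[0,0,0]],[[0,0,0],[0,0,0]],[[0,0,0],[0,0,0]]]}}

```text
time_s: 14.45
tcp_pos: [665.5, 6.2, 110.3]
eef_rot: [0.001, 0.766, 0.643, -0.0]
ft_force: [-3.4, -3.8, 6.1]
opening: 0.251
gripper_force: 30.5
```

```bash
python3 - <<'E'
from h import *
p=np.array([(678.5,-23.4),(656.6,-109.6),(572.7,-140.1),(500.1,-86.7),(505.9,5.6),(587,49.5),(658,16.2)])
A=np.c_[2*p,np.ones(7)];x=np.linalg.lstsq(A,(p**2).sum(1),rcond=None)[0];print("centre",x[:2],np.sqrt(x[2]+x[:2]@x[:2]))
for i in range(3):
    s=manip.sense();q=s["tcp_pos"][:2]-x[:2];print(s["tcp_pos"],s["ft_force"],np.degrees(np.arctan2(q[1],q[0])));viewer.grab_frame("side")
E
python3 w.py w5
```

```text
centre [585.96986881 -45.79856414] 95.17368115405418
[665.51302236   6.18897879 110.34692192] [-3.41104654 -3.7774592   6.11969794] 33.16769084834777
[665.51759389   6.19171985 110.35943669] [-4.10366937 -2.84141424  6.73828858] 33.16756629506797
[665.53228433   6.21828631 110.37475475] [-2.24815865 -3.32678462  6.83719063] 33.17612599656022
[665.54503349   6.21975608 110.36283871]
```

Request:
{"method": "arm_command", "body": {"steps": [[[0,0,0],[0,0,0]],[[0,0,0],[0,0,0]],[[0,0,0],[0,0,0]],[[0,0,0],[0,0,0]],[[0,0,0],[0,0,0]]], "grip": 0.7}}

```text
time_s: 15.07
tcp_pos: [664.9, 7.4, 108.1]
eef_rot: [-0.0, 0.766, 0.643, -0.0]
ft_force: [-0.5, 1.3, 0.2]
opening: 0.696
gripper_force: 0.0
```

Request:
{"method": "arm_command", "body": {"steps": [[[0,0,0.02],[0,0,0]],[[0,0,0.05],[0,0,0]],[[0,0,0.085],[0,0,0]],[[0,0,0.12],[0,0,0]],[[0,0,0.155],[0,0,0]]]}}

```text
time_s: 15.48
tcp_pos: [664.7, 7.4, 264.5]
eef_rot: [-0.0, 0.766, 0.643, -0.0]
ft_force: [0.2, 0.2, -0.1]
opening: 0.7
gripper_force: 0.0
```

Request:
{"method": "arm_command", "body": {"steps": [[[-0.002,-0.015,0.01],[0,0,-0.08]],[[-0.005,-0.033,0.02],[0,0,-0.16]],[[-0.009,-0.055,0.03],[0,0,-0.24]],[[-0.012,-0.075,0.035],[0,0,-0.32]],[[-0.015,-0.097,0.037],[0,0,-0.4]]]}}

```text
time_s: 15.9
tcp_pos: [650.3, -90.3, 301.8]
eef_rot: [0.001, 0.879, 0.477, 0.001]
ft_force: [1.2, -0.3, -0.4]
opening: 0.702
gripper_force: 0.0
```

Request:
{"method": "arm_command", "body": {"steps": [[[-0.003,-0.02,0],[0,0,-0.08]],[[-0.006,-0.04,0],[0,0,-0.16]],[[-0.01,-0.06,0],[0,0,-0.24]],[[-0.013,-0.08,0],[0,0,-0.32]],[[-0.016,-0.097,0],[0,0,-0.4]]]}}

```text
time_s: 16.32
tcp_pos: [633.7, -188.0, 300.1]
eef_rot: [0.0, 0.956, 0.292, -0.0]
ft_force: [0.5, -0.6, 0.9]
opening: 0.701
gripper_force: 0.0
```

Request:
{"method": "arm_command", "body": {"steps": [[[0,0,0],[0,0,0]],[[0,0,0],[0,0,0]],[[0,0,0],[0,0,0]],[[0,0,0],[0,0,0]],[[0,0,0],[0,0,0]]]}}

```text
time_s: 16.73
tcp_pos: [634.2, -185.6, 300.3]
eef_rot: [-0.0, 0.956, 0.295, 0.0]
ft_force: [-0.5, 0.7, 0.1]
opening: 0.704
gripper_force: 0.0
```

```bash
python3 w.py w6; python3 - <<'E'
from h import *
import pickle
c=pickle.load(open("pics/w6.pkl","rb"))
print(proj(c,[[586.3,-45.8,84],[691.7,25,78],[665,7,131],[634.7,-188.2,71],[586.3,-45.8,78]]).round(1))
E
```

```text
[ 634.23941488 -185.73361161  300.35053503]
[[173.  169.1]
 [161.1  30.2]
 [136.9  54.4]
 [315.6 205.7]
 [175.3 168.6]]
```

View pics/w6.png

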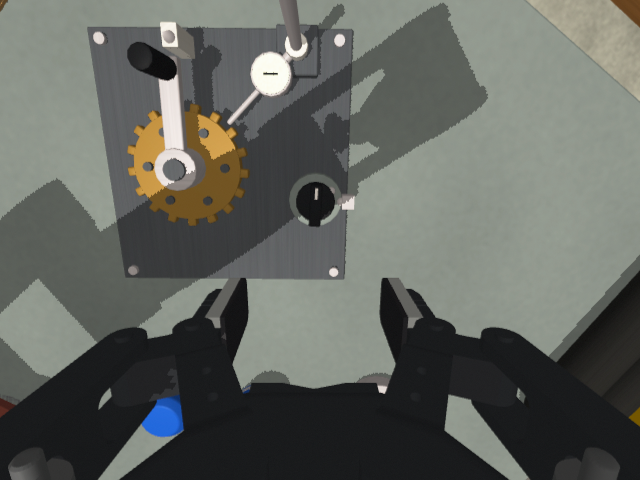

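The final view shows the crank arm from hub (174,169) to handle (137,54) pointing at the pointer post (167,32), and the knob at (316,203) with its bar almost upright in the picture. I check the angles numerically.

```bash
python3 - <<'E'
from h import *
import pickle
c=pickle.load(open("pics/w6.pkl","rb"));im=cv2.imread("pics/w6.png");g=im.max(axis=2)
ang=lambda a,b:np.degrees(np.arctan2(*(b-a)[1::-1]))
sc=[]
for u,v in [(99,38),(340,40),(333,272),(133,270)]:
    w=g[v-9:v+10,u-9:u+10].astype(float);m=w>(w.max()+np.median(w))/2;y,x=np.nonzero(m);p=(u-9+x.mean(),v-9+y.mean());sc.append(plane(c,p,14));print(p,sc[-1].round(1))
print("yaw",ang(sc[3],sc[0]),ang(sc[2],sc[1]),ang(sc[0],sc[1])+90,ang(sc[3],sc[2])+90)
# handle top disc: black component
m=(g<40).astype(np.uint8);m[:, :110]=0;m[:,190:]=0;m[90:]=0
y,x=np.nonzero(m);print("handle blob",x.min(),x.max(),y.min(),y.max())
for v in range(38,80,3): print(v,g[v,124:182:3])
hub=plane(c,(174,169),84)
for t in [(136.5,54),(138,54)]: print("handle",plane(c,t,131).round(1),ang(np.array([586.2,-45.8,0]),plane(c,t,131)),ang(hub,plane(c,t,131)),hub)
# arm line: bright bar centre at rows, plane z=78
for v in range(85,150,10):
    r=g[v,150:200];x=np.nonzero(r>130)[0]+150;print(v,x.min(),x.max(),plane(c,(x.mean(),v),78).round(1))
for v in range(176,234,3): print(v,g[v,290:344:2])
E
```

```text
(np.float64(98.17757009345794), np.float64(37.39252336448598)) [646.4 110.7  14. ]
(np.float64(339.23809523809524), np.float64(39.7047619047619)) [ 794.7 -111.    14. ]
(np.float64(333.2063492063492), np.float64(271.8888888888889)) [ 565.3 -264.5   14. ]
(np.float64(132.40298507462686), np.float64(269.95522388059703)) [417.4 -42.6  14. ]
yaw 33.81211778811581 33.79104032918516 33.78957792639685 33.677668797790425
handle blob 128 175 42 79
38 [ 95  92  96  98  99  95  96  98  99  96  96  96  99 224 177 167 144 244
 112 104]
41 [ 95  94  96  98  87  84  91  98 102  96  96  94  99 246 173 155 138 248
 121 106]
44 [ 95  94  89  32  33  34  34  22  85  95  97  95 100 245 246 247 247 248
 126 107]
47 [ 96  94  35  33  35  35  37  36  29  16  92  96  98 112 132 134 135 138
 116 106]
50 [ 95  54  33  34  36  35  35  38  37  17  17  47  98 101  98 125 131 129
 130 129]
53 [ 95  54  34  34  36  37  38  41  42  29  15  16  18  68  98  96 103 128
 129 130]
56 [ 95  54  35  35  37  38  40  42  42  37  15  15  15  14  14 111 126 111
 114 129]
59 [ 98  98  34  35  37  39  42  45  45  39  16  17  16
[... 2461 characters left out ...]
0  97  98]
218 [ 60  59  97  91 157 169 166 146  47  23  23  22  22  23  22  17  43  59
 162 164 165 151 100  98 100  96  98]
221 [ 99  97  98  99  97 125 158 167 168 133  22  23  21  22  21  86 164 165
 164 154 117  98  98  97  99  95  98]
224 [ 99  97  99  99  97 100  97  98 127  87  21  23  23  21  23 111 146 118
  98  99  97  98  99  99 100  97  97]
227 [100  98 100  99  98 101  98  99  97  98  99  98 100  84  85 101  97  99
 100 100  97  99 100  98 100  94  97]
230 [100 100 100  99  97 100  97 100  97  96  99  97  99  98 100 101  98  99
 100 101  98  99 100  98 100  95  97]
233 [100 100  99  99  97 101  98 100  98  98 101  97 101 100 101 101  98  97
 101 101  98 100 100  97  99  96  97]
```

```bash
python3 - <<'E'
from h import *
import pickle
c=pickle.load(open("pics/w6.pkl","rb"));c1=pickle.load(open("pics/w1.pkl","rb"));cs=viewer.camera_info("scene")
s=lambda u,v:(230+(u+.5)/3-.5,215+(v+.5)/3-.5)
for o in ([(c,(347,203)),(c1,(373,82))],[(c,(347,203)),(c1,(373,82)),(cs,s(88,112))]):
    X,r=tri(o);print(X,r)
print(plane(c,(315.2,204),71),plane(c,(315,182),71),plane(c,(314.3,226),71))
R=np.array([[np.cos(.59),np.sin(.59)],[-np.sin(.59),np.cos(.59)]]);print("tab in stand",R@(X[:2]-[586.3,-45.8]))
print(manip.sense()["tcp_pos"])
E
```

```text
[ 654.58722211 -218.19915733   52.88121572] [np.float64(0.13059278668816096), np.float64(0.13059278668811153)]
[ 654.69590737 -220.12558504   40.6058526 ] [np.float64(1.2842422656244583), np.float64(1.4705673087277726), np.float64(0.7974375537013338)]
[ 636.00938065 -186.83056442   71.        ] [ 655.49034495 -173.25869087   71.        ] [ 615.13441093 -199.89415195   71.        ]
tab in stand [ -40.15501909 -182.907037  ]
[ 634.23941488 -185.73361161  300.35053503]
```

Request:
{"method": "arm_command", "body": {"steps": [[[0.001,-0.0008,-0.03],[0,0,0]],[[0.001,-0.0008,-0.06],[0,0,0]],[[0.001,-0.0008,-0.09],[0,0,0]],[[0.001,-0.0008,-0.12],[0,0,0]],[[0.001,-0.0008,-0.15],[0,0,0]]], "grip": 0.37}}

```text
time_s: 17.2
tcp_pos: [635.1, -186.8, 149.1]
eef_rot: [0.0, 0.956, 0.295, 0.0]
ft_force: [0.1, -0.0, -0.1]
opening: 0.37
gripper_force: 0.0
```

Request:
{"method": "arm_command", "body": {"steps": [[[0,0,-0.02],[0,0,0]],[[0,0,-0.035],[0,0,0]],[[0,0,-0.045],[0,0,0]],[[0,0,-0.055],[0,0,0]],[[0,0,-0.06],[0,0,0]]]}}

```text
time_s: 17.62
tcp_pos: [634.9, -187.1, 89.4]
eef_rot: [-0.0, 0.956, 0.294, -0.0]
ft_force: [-0.0, 0.1, 0.7]
opening: 0.371
gripper_force: 0.0
```

Request:
{"method": "arm_command", "body": {"steps": [[[0,0,-0.006],[0,0,0]],[[0,0,-0.012],[0,0,0]],[[0,0,-0.018],[0,0,0]],[[0,0,-0.022],[0,0,0]],[[0,0,-0.024],[0,0,0]]]}}

```text
time_s: 18.03
tcp_pos: [634.8, -187.5, 65.8]
eef_rot: [-0.0, 0.956, 0.294, -0.0]
ft_force: [0.4, 0.3, -0.0]
opening: 0.368
gripper_force: 0.0
```

Request:
{"method": "arm_command", "body": {"steps": [[[0,0,0],[0,0,0]],[[0,0,0],[0,0,0]],[[0,0,0],[0,0,0]],[[0,0,0],[0,0,0]],[[0,0,0],[0,0,0]]], "grip": 0.0, "force": 50}}

```text
time_s: 18.45
tcp_pos: [634.8, -187.4, 66.3]
eef_rot: [-0.0, 0.956, 0.294, -0.0]
ft_force: [-2.2, 1.7, -0.7]
opening: 0.137
gripper_force: 52.1
```

Request:
{"method": "arm_command", "body": {"steps": [[[0,0,0],[0,0,-0.08]],[[0,0,0],[0,0,-0.16]],[[0,0,0],[0,0,-0.24]],[[0,0,0],[0,0,-0.32]],[[0,0,0],[0,0,-0.4]]]}}

```text
time_s: 18.87
tcp_pos: [634.8, -187.6, 66.3]
eef_rot: [0.0, 0.995, 0.096, -0.0]
ft_force: [-1.8, 0.8, -0.2]
opening: 0.14
gripper_force: 52.0
```

Request:
{"method": "arm_command", "body": {"steps": [[[0,0,0],[0,0,-0.08]],[[0,0,0],[0,0,-0.16]],[[0,0,0],[0,0,-0.24]],[[0,0,0],[0,0,-0.32]],[[0,0,0],[0,0,-0.4]]]}}

```text
time_s: 19.28
tcp_pos: [634.8, -187.8, 66.4]
eef_rot: [0.0, 0.995, -0.103, -0.0]
ft_force: [-1.9, -0.5, -0.8]
opening: 0.135
gripper_force: 52.0
```

Request:
{"method": "arm_command", "body": {"steps": [[[0,0,0],[0,0,-0.06]],[[0,0,0],[0,0,-0.12]],[[0,0,0],[0,0,-0.18]],[[0,0,0],[0,0,-0.22]],[[0,0,0],[0,0,-0.22]]]}}

```text
time_s: 19.7
tcp_pos: [634.8, -188.0, 66.4]
eef_rot: [0.0, 0.978, -0.211, -0.0]
ft_force: [-1.7, -1.3, -0.2]
opening: 0.14
gripper_force: 52.0
```

```bash
python3 -c "
from station import manip
s=manip.sense();print(s)"
```

```text
{'time_s': 19.7, 'joint_pos': array([-4.06537467e-01,  4.79447360e-01,  1.55118815e+00, -7.66286347e-04,
        1.11107384e+00,  1.58912663e+00]), 'qvel': array([ 7.55918921e-04,  1.90799805e-03,  5.13969238e-05,  1.64373899e-03,
       -3.50268587e-04, -7.12544811e-02]), 'tau': array([  0.98434858, -57.6022625 , -35.55133224,   0.51405324,
        -0.54290861,   0.58777045]), 'tcp_pos': array([ 634.79548724, -187.95708631,   66.3638267 ]), 'eef_rot': array([ 3.25651075e-04,  9.77556425e-01, -2.10673479e-01, -1.23481579e-04]), 'ft_force': array([-1.71381894, -1.34605583, -0.20794287]), 'torque': array([-0.2095887,  0.3543615, -0.0390284]), 'gripper_force': 51.983267068862915, 'opening': 0.14020388620032456}
```

Request:
{"method": "arm_command", "body": {"steps": [[[0,0,0],[0,0,0]],[[0,0,0],[0,0,0]],[[0,0,0],[0,0,0]],[[0,0,0],[0,0,0]],[[0,0,0],[0,0,0]]], "grip": 0.37}}

```text
time_s: 20.12
tcp_pos: [635.3, -187.6, 66.6]
eef_rot: [0.0, 0.978, -0.21, 0.0]
ft_force: [-0.6, -0.7, -0.7]
opening: 0.372
gripper_force: 0.0
```

Request:
{"method": "arm_command", "body": {"steps": [[[0,0,0.02],[0,0,0]],[[0,0,0.05],[0,0,0]],[[0,0,0.085],[0,0,0]],[[0,0,0.12],[0,0,0]],[[0,0,0.155],[0,0,0]]]}}

```text
time_s: 20.53
tcp_pos: [634.8, -187.4, 222.8]
eef_rot: [-0.0, 0.978, -0.21, -0.0]
ft_force: [0.7, -0.2, 0.0]
opening: 0.371
gripper_force: 0.0
```

Request:
{"method": "arm_command", "body": {"steps": [[[0,0,0.03],[0,0,0]],[[0,0,0.06],[0,0,0]],[[0,0,0.08],[0,0,0]],[[0,0,0.08],[0,0,0]],[[0,0,0.08],[0,0,0]]]}}

```text
time_s: 20.95
tcp_pos: [635.8, -187.8, 303.2]
eef_rot: [0.0, 0.978, -0.21, 0.002]
ft_force: [-1.3, 0.3, -1.5]
opening: 0.372
gripper_force: 0.0
```

```bash
python3 w.py w7; python3 - <<'E'
from h import *
import pickle
c=pickle.load(open("pics/w7.pkl","rb"));im=cv2.imread("pics/w7.png");g=im.max(axis=2)
ctr=proj(c,[[634.8,-188,71]])[0];print(ctr)
u,v=ctr.round().astype(int)
m=np.zeros_like(g);m[v-20:v+21,u-18:u+19]=(g[v-20:v+21,u-18:u+19]>150)*255
n,l,st,ce=cv2.connectedComponentsWithStats(m)
for i in range(1,n):
    q=np.argwhere(l==i)[:,::-1]
    if len(q)>8:
        W=np.array([plane(c,t,71)[:2] for t in q]);w,V=np.linalg.eigh(np.cov(W.T));d=V[:,1]
        print(st[i],ce[i],W.mean(0).round(1),np.degrees(np.arctan2(d[1],d[0])))
# crank arm + handle re-check
p=proj(c,[[665,7,131],[586.3,-45.8,84],[586.3+50*np.cos(.5895),-45.8+50*np.sin(.5895),78]]);print(p.round(1))
cm=(g<50).astype(np.uint8);a,b=p[0].round().astype(int)
if 0<a<640 and 0<b<480:
    n,l,st,ce=cv2.connectedComponentsWithStats(cm[max(b-40,0):b+40,max(a-40,0):a+40])
    print([ (s.tolist(),k.round(1).tolist()) for s,k in zip(st,ce) if s[4]>100])
E
```

```text
[ 634.94429153 -187.48628044  300.98453842]
[313.67756192 206.17579938]
[330 186   3   8  14] [331.35714286 189.64285714] [ 643.5 -212.9] 160.13547230608248
[314 189   2  11  21] [314.52380952 194.23809524] [ 646.4 -194.2] 154.9879550828404
[321 211  12  13  58] [327.36206897 218.51724138] [ 616.  -196.1] 106.91505716153328
[[116.2 271.7]
 [217.3 297.3]
 [179.5 273.6]]
[([0, 0, 80, 80, 5497], [37.2, 41.0]), ([32, 14, 45, 34, 903], [53.5, 30.6])]
```

```bash
python3 - <<'E'
from h import *
import pickle
c=pickle.load(open("pics/w7.pkl","rb"));g=cv2.imread("pics/w7.png").max(axis=2)
o=np.array([586.3,-45.8]);pts=[]
d=np.array([np.cos(.5895),np.sin(.5895)]);nn=np.array([-d[1],d[0]])
off=np.arange(-22,22.1,0.5)
for r in range(32,76,6):
    uv=proj(c,[[*(o+d*r+nn*k),78] for k in off]).round().astype(int);v=g[uv[:,1],uv[:,0]]
    k=off[v>130];print(r,k.min() if len(k) else None,k.max() if len(k) else None,v[::6])
for e in [110,122,131]: pass
print(g[255:290:4,100:135:3])
E
```

```text
32 -11.0 22.0 [113 113 110 104 161 234 232 233 228 229 218 186 186 186 185]
38 -11.0 21.5 [112 112 104 106 203 232 230 233 228 229 221 186 184 185 181]
44 -11.0 15.0 [112 113 104 105 194 231 229 233 228 228 193 185 145  97  97]
50 -11.5 17.0 [112 112 110 102 220 230 230 231 229 228 194 186 181 149  95]
56 -12.0 8.0 [ 76  96  99 104 199 230 229 231 229 227 153  96  98  96  95]
62 -11.5 8.5 [ 98  96  99 102 191 229 229 233 228 226 181  96  97  96  96]
68 -11.5 8.0 [ 98  95  98 104 217 229 228 231 228 227 194  96  96  97  97]
74 -11.5 7.5 [ 97  96 103 108 212 228 227 229 227 226 109  96  97  96  96]
[[148 147 149 147  93  96  95  53  18  18  17  18]
 [148 147 147 123  92  53  17  16  15  17  16  17]
 [145 147 147  87  33  33  34  36  24  15  13  15]
 [144 144  92  32  33  32  35  36  40  27  18  16]
 [144 120  95  32  31  32  34  36  38  45  15  17]
 [147  95  64  73  32  31  34  33  35  39  31  93]
 [ 93 135 224 223 130  51  39  32  57  94  95  95]
 [ 97  93 225 226 138  96  97  93  95  98  98  98]
 [145 146 105  94  94  94  95  97  97  95  95  98]]
```

The arm edges run parallel to the stand's x axis, the knob sits at about 1.0 rad, and the arm is clear of everything. I'm handing in.

```bash
python3 -c "
from station import manip
print(manip.hand_in())"
```

```text
the job is handed in; nothing more can be done
None
```

The job is handed in: the stray filter stands upright in the free tray cell, the crank went past the pointer and on a full turn to line up with it again (within about 1° by camera), and the lock knob was turned about 1.0 rad, past its detent, and released.

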